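# Fold the retaining flap over the vials and shut the case

### The arm

A 6-joint arm with a two-finger parallel gripper is mounted at the origin on a cart in front of the work surface, level with it; the furniture and walls round the work are solid. World frame = base frame: x ahead of the robot, y to its left, z up, the work surface at z = 0. Lengths are in m, angles in rad, forces in N, time in s.
With the tool pointing down it reaches from about 0.275 to 0.725 m from the base axis. Payload 5.6 kg.
Tool frame: the origin (TCP) lies at the very end of the fingers, on their centre line; the grasp point (between the pads) lies 19 mm behind it; z points along the fingers, y is the line along which they close (so a half turn about z gives the same grasp; the last joint's range is limited). The gripper opens to 85 mm and grips with 20 to 120 N. Pads are 22 mm wide; open, the fingers measure 114 mm over their backs; the gripper's body (76 mm by 85 mm) begins 54 mm behind the grasp point. The pads swing forward as they close: fully open they stand 13 mm farther back than shut.
Start: joints at [1.567, 0.255, 0.108, 0, -1.424, -0.285], TCP at [0.157, 0.527, 0.231] pointing down, gripper open.
Joint ranges: [-2.95, 2.95], [-1.21, 1.97], [-1.09, 1.5], [-2.87, 1.71], [-2.94, -0.07], [-3.05, 3.05]. Speed limits (rad/s): [2.57, 2.57, 3.14, 3.14, 3.14, 3.14].

### API

Orientations are given as [roll, pitch, yaw] about the fixed x, y, z axes, in that order (R = Rz(yaw) Ry(pitch) Rx(roll)).
In Python, from station import ctrl gives the robot as it stands. The module is installed in compiled form; this text tells all that it offers.
- The arm moves only by the tool step_arm, never from a script. Its argument "rows" is a list of rows, each an object of numbers: "dx", "dy", "dz": the shift along the tool's x, y, z in cm; "turn": the turn about the tool's z in rad. A call has exactly 8 rows; each row is the pose to reach, as a shift and turn from the pose commanded when the call began, along the tool's axes at that moment; what a row does not reach only later rows make up. A row lasts 1/8 s, in which the tool goes at most 62.5 mm and 10.7 degrees, less where a joint would pass 70% of its speed; a pose out of reach is approached as far as the arm can. A call with a gripper value outside its range is refused whole. "fingers" is the finger opening in cm, from 0 to 8.54, set as the call begins (left out, the last holds). The fingers move at their own pace and stop on an object; "force" is the grip in N (left out, the last holds). Time passes only in rows, so rows that repeat a pose let the fingers close, or fill a call up. It gives the time, the measured TCP pose, the force, the opening and the grip force at its end, in the units of the state.
- ctrl.sense(): the state, without advancing time (a new reading comes with each control period).
- ctrl.camera(name): name is "scene" or "top"; returns the picture (480x640x3 uint8, red, green, blue); there is no depth.
- ctrl.camera_model(name): a dict with "fx", "fy", "cx", "cy" (pixels), "T" (4x4, takes a point from camera to world coordinates). Camera axes: x right, y up, looking along -z (the intrinsics and any distortion apply to the point x, -y, -z); pixel columns grow to the right and rows downward; lengths in m; the calibration is good to about 2 mm. A picture is of the moment at which its call begins. camera_model takes no time and is no camera call.
- ctrl.finish_job(): hands the job in; it is judged then, once.
Trained networks look in the newest picture that a camera, given by its name, has taken for a name from the list of things; names that differ only in an ending like _2 or _b are one class to them, and where a whole thing is asked for, a point or a joint stands for the part that bears it (a point fixed in the world has none). Each returns a list of dicts, best first, with "score" (0 to 1); they miss things now and then, are a little off and sometimes report something else, mostly with a low value. They report only what shows in the picture. A call takes as long as a camera call.
- ctrl.masks_of(camera, label): "mask" (480x640 bool, what is visible of it).
- ctrl.landmark_of(camera, label): "xyz" ([x, y, z] in m, in the coordinates of the camera as it stood for that picture, good to about 4 mm: a listed point, or the origin of a listed thing).
The state is a dict: "time": time; "joint_pos": joint angles; "qvel": joint speeds; "joint_efforts": joint torques, N m; "tcp_pos": TCP position; "tool_rot": TCP orientation; "force": force on the tool from outside, world axes, zero at the start; "torque": the same for the moment, N m; "finger_gap": finger opening in m; "gripper_force": force on a finger pad.
Only numpy, scipy, OpenCV 4.12 (cv2) and the standard library are available. Lean on these libraries where they do the work, as an engineer would, in place of code of your own. Each camera call takes 0.05 s, during which the arm holds its last target. There are 200 camera calls.

### The job

Close up the vial case for transport: with the fingertips, first push the upright inner metal flap all the way down flat over the vials, then push the outer cover fully shut over it. Everything is only pushed: leave the vials standing in their cells, do not lift anything, and leave the other things on the bench where they are.

Things in the scene. Friction and masses are not known exactly. Their poses are not given: they have to be found in the camera images.
- case: Grey plastic vial case, fixed to the bench, 140 mm deep (its x), 190 mm wide (its y), 80 mm high, open on top, walls 6 mm. Origin: centre of its underside, on the bench; x points to the cover's hinge side (away from the robot at yaw 0), y to its left side, z up. Yaw up to 0.35 rad either way. Three vials stand loose in cells inside, all below the folded flap.
- flap (a joint): Angle of the inner flap, rad: 0 = folded flat inside the case (a stop), 1.3 to 1.75 at the start (upright), 1.9 at most. Hinged just inside the left (case +y) wall, it folds towards the case's -y. Stiff hinge: it stays where it is left; about 2 N near its edge moves it. Folded, its upper face is 11.5 mm below the rim. Standing, it blocks the cover.
- flap_hinge (a point): Middle of the flap's hinge axis: 83 mm to the case's +y from its centre line, 66 mm above the bench. The axis runs along the case's x.
- flap_edge (a point): Middle of the flap's free edge, in mid-thickness, 150 mm from the hinge axis. The flap is a bare aluminium plate, 112 mm along the case's x (centred), 150 mm long, 5 mm thick, with rubber pads on its underside.
- cover (a joint): Angle of the outer cover, rad: 0 = shut flat on the rim (a stop), 1.6 to 1.85 at the start (open, leaning back a little past upright), 2.0 at most. Hinged along the far (case +x) rim, it swings towards the case's -x and down. Stiff hinge: it stays where it is left; about 3 N near its edge moves it.
- cover_hinge (a point): Middle of the cover's hinge axis: 73 mm to the case's +x from its centre, 84 mm above the bench. The axis runs along the case's y.
- cover_edge (a point): End of the tongue in the middle of the cover's free edge, in mid-thickness, 157 mm from the hinge axis. The cover is a grey plate, 190 mm along the case's y, 145 mm from hinge axis to edge, 8 mm thick; the tongue is 60 mm wide and adds 12 mm.
- vial_1: Closed white vial, 35 mm across, 50 mm high, loose in a cell of the case; origin at the centre of its underside. Not to be handled.
- vial_2: Closed white vial with a blue cap, 31 mm across, 45 mm high, loose in a cell of the case; origin at the centre of its underside. Not to be handled.
- vial_3: Closed white vial, 35 mm across, 50 mm high, loose in a cell of the case; origin at the centre of its underside. Not to be handled.
- pipette: Pipette, 26 x 238 x 43 mm, lying on the bench to the left; a bystander. Origin: centre of its underside.
- scissors: Scissors with orange handles, 64 x 170 x 7 mm, lying on the bench behind on the left; a bystander. Origin: centre of its underside.
- marker: Marker pen, 138 mm long, 12 mm thick, lying near the front edge on the left; a bystander. Origin: centre of its underside.
- film_box: Small carton, 60 x 140 x 50 mm, on the right; a bystander. Origin: centre of its underside.
- jar: White screw jar standing on the bench, 51 mm across, 75 mm high, front right; a bystander. Origin: centre of its underside.

How it is judged:
By the outcome, as a careful person would: the job done as asked, in the order asked, and still so for the second after the job is handed in, with the robot touching nothing.
It also fails if it takes over 61 s, if anything falls off the work surface, if the arm or the gripper's body presses on something with over 40 N, if the wrist force passes 120 N, or if a joint passes its speed limit or range.

## Working session

There is one attempt and no reset: what is moved stays moved. The work goes in short steps, Python scripts to look and compute and a tool call to move; the robot and the scene stay as the last step left them, time stands still between calls to the robot, and variables do not carry over. Pictures are saved under pics/ and viewed, at most 10 in all, crops included, and the job is handed in when it is done.

Besides the shell and the picture viewer there is one more tool, called as name([rows], argument=value, ...), one row to a line, values as JSON. step_arm: Moves the arm, as the interface text tells. Its arguments: {"type":"object","properties":{"rows":{"type":"array","items":{"type":"object","properties":{"dx":{"type":"number"},"dy":{"type":"number"},"dz":{"type":"number"},"turn":{"type":"number"}}}},"fingers":{"type":"number"},"force":{"type":"number"}},"required":["rows"]}

```bash
mkdir -p pics; cat > h.py <<'E'
import numpy as np, cv2
from station import ctrl
def world(cam,label):
    T=np.array(ctrl.camera_model(cam)["T"])
    r=ctrl.landmark_of(cam,label)
    return [(round(d["score"],2),np.round((T@np.r_[d["xyz"],1])[:3],4)) for d in r[:2]]
E
python3 - <<'E'
from h import *
s=ctrl.sense();print(s["time"],s["tcp_pos"],s["tool_rot"],s["finger_gap"])
for c in("scene","top"):
    im=ctrl.camera(c);cv2.imwrite(f"pics/{c}0.png",im[:,:,::-1])
    m=ctrl.camera_model(c);print(c,np.round(np.array(m["T"]),3).tolist(),m["fx"])
    for l in("case","flap_hinge","flap_edge","cover_hinge","cover_edge","vial_1","pipette","scissors","marker","film_box","jar"):
        print(l,world(c,l))
E
```

```text
0.0 [0.15645396 0.52674936 0.2303783 ] [ 3.13963256e+00 -1.11136774e-04 -2.88880856e-01] 0.08542006214826729
scene [[0.606, 0.469, -0.643, -0.182], [-0.796, 0.35, -0.494, -0.56], [-0.007, 0.811, 0.585, 0.752], [0.0, 0.0, 0.0, 1.0]] 439.27193798794576
case [(0.8, array([ 0.5436, -0.0162,  0.0027]))]
flap_hinge [(0.69, array([0.5314, 0.0696, 0.0676])), (0.31, array([ 0.523 , -0.0751,  0.005 ]))]
flap_edge [(0.83, array([0.5325, 0.0832, 0.2176]))]
cover_hinge []
cover_edge [(0.84, array([0.651 , 0.0096, 0.2352]))]
vial_1 [(0.69, array([ 0.5792, -0.01  ,  0.0047])), (0.55, array([ 0.5237, -0.0759,  0.0064]))]
pipette [(0.92, array([ 5.328e-01,  3.945e-01, -5.000e-04])), (0.2, array([ 0.5828, -0.0134,  0.0048]))]
scissors [(0.69, array([ 0.6635,  0.312 , -0.0022]))]
marker [(0.57, array([0.371 , 0.2524, 0.0037]))]
film_box [(0.75, array([ 6.047e-01, -4.188e-01,  5.000e-04])), (0.63, array([ 0.5392, -0.0138,  0.0014]))]
jar [(0.62, array([ 0.4029, -0.3925, -0.0016]))]
top [[-0.015, 0.978, -0.208, 0.215], [-1.0, -0.014, 0.009, -0.002], [0.006, 0.208, 0.978, 1.487], [0.0, 0.0, 0.0, 1.0]] 595.3747998353672
case [(0.96, array([ 0.5399, -0.0156,  0.0038]))]
flap_hinge [(0.8, array([0.5289, 0.0711, 0.0635]))]
flap_edge [(0.86, array([0.5269, 0.077 , 0.2157]))]
cover_hinge [(0.59, array([ 0.6127, -0.0034,  0.0811]))]
cover_edge [(0.88, array([0.6566, 0.0012, 0.238 ]))]
vial_1 [(0.7, array([0.4968, 0.0356, 0.0055])), (0.53, array([ 0.5751, -0.0154,  0.0029]))]
pipette [(0.62, array([0.5341, 0.3896, 0.    ]))]
scissors [(0.61, array([0.6627, 0.314 , 0.0034]))]
marker [(0.64, array([0.3708, 0.2548, 0.0016]))]
film_box [(0.67, array([ 0.6027, -0.4216, -0.0022])), (0.21, array([0.6651, 0.3124, 0.0031]))]
jar [(0.77, array([ 0.4036, -0.3963, -0.001 ]))]
```

View pics/top0.png

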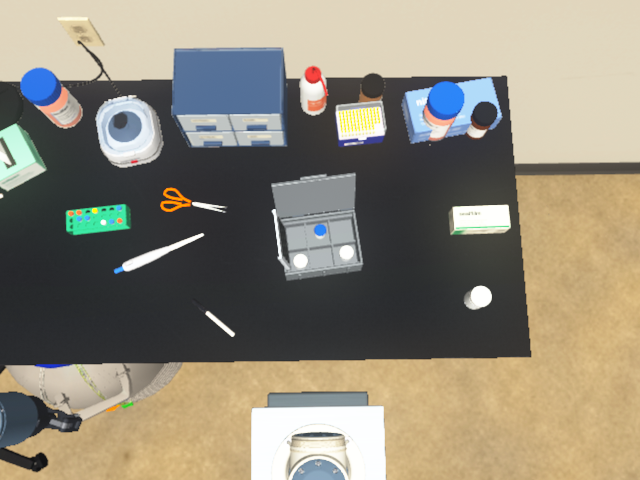

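View pics/scene0.png

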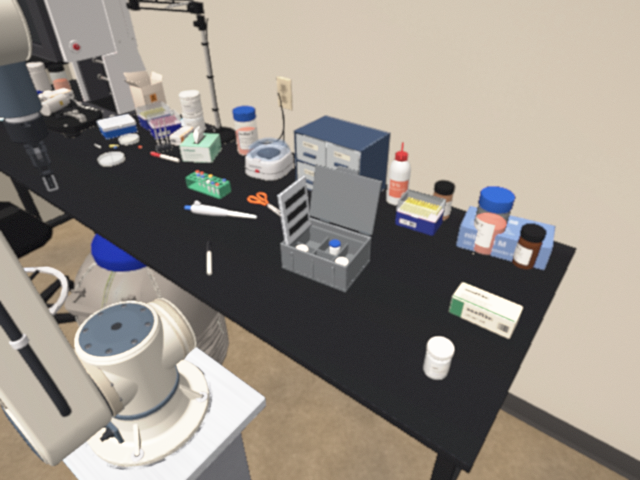

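```bash
cat >> h.py <<'E'
def plane(cam,uv,z):
    m=ctrl.camera_model(cam);T=np.array(m["T"]);uv=np.atleast_2d(uv).astype(float)
    d=np.c_[(uv[:,0]-m["cx"])/m["fx"],-(uv[:,1]-m["cy"])/m["fy"],-np.ones(len(uv))]@T[:3,:3].T
    return T[:3,3]+d*((z-T[2,3])/d[:,2])[:,None]
E
python3 - <<'E'
from h import *
m=ctrl.camera_model("top");print({k:v for k,v in m.items() if k!="T"})
im=ctrl.camera("top")
cv2.imwrite("pics/crop0.png",cv2.resize(im[165:285,250:380],None,fx=5,fy=5,interpolation=cv2.INTER_CUBIC)[:,:,::-1])
for l in ("case","cover","flap"):
    r=ctrl.masks_of("top",l)
    if r:
        mk=r[0]["mask"].astype(np.uint8);v,u=np.nonzero(mk)
        b=cv2.boxPoints(cv2.minAreaRect(np.c_[u,v].astype(np.int32)))
        print(l,r[0]["score"],b.round(1).tolist())
        if l!="flap":
            for z in((0.225,) if l=="cover" else (0.0,.08)):
                # top and bottom boundary per column
                cols=range(u.min()+12,u.max()-8)
                for f,n in((np.min,"top"),(np.max,"bot")):
                    e=[(c,f(v[u==c])) for c in cols if (u==c).any()]
                    w=plane("top",e,z);k=np.polyfit(w[:,1],w[:,0],1);res=w[:,0]-np.polyval(k,w[:,1])
                    k=np.polyfit(w[abs(res)<.004,1],w[abs(res)<.004,0],1)
                    print(l,z,n,"yaw",-np.arctan(k[0]),"x at y=-.016",np.polyval(k,-.016),w[:,1].min(),w[:,1].max())
print("cabinet,box,bottle base",plane("top",[(185,146),(285,146),(340,144),(383,142),(313,113)],0).round(3))
for _ in range(2):
    print([world("top",l) for l in("case","flap_hinge","cover_hinge","flap_edge","cover_edge")]); ctrl.camera("top")
E
```

```text
{'fx': 595.3747998353672, 'fy': 595.3747998353672, 'cx': 320.9319811768951, 'cy': 251.95011192561205}
case 0.79 [[268.70001220703125, 178.39999389648438], [353.3999938964844, 170.0], [363.6000061035156, 271.79998779296875], [278.8999938964844, 280.29998779296875]]
case 0.0 top yaw 0.09565465104217247 x at y=-.016 0.7352293551128743 -0.10352954519701936 0.07777233721802354
case 0.0 bot yaw 0.11731292030914378 x at y=-.016 0.4717440911317318 -0.0966522510150336 0.07832810661167697
case 0.08 top yaw 0.09236640114101712 x at y=-.016 0.70754892797078 -0.09808833798103296 0.0734589955442213
case 0.08 bot yaw 0.11731292030914378 x at y=-.016 0.4580031895600503 -0.09158106148134608 0.07398486298843203
cover 0.64 [[270.20001220703125, 180.10000610351562], [353.5, 169.0], [358.5, 206.6999969482422], [275.20001220703125, 217.8000030517578]]
cover 0.225 top yaw 0.12092808539914413 x at y=-.016 0.6557347128613787 -0.0703798069201934 0.06786662876154495
cover 0.225 bot yaw 0.11635466166299262 x at y=-.016 0.574772859840556 -0.06847427092672531 0.06801353695538667
flap 0.61 [[271.6000061035156, 209.10000610351562], [282.29998779296875, 207.6999969482422], [290.29998779296875, 268.79998779296875], [279.6000061035156, 270.20001220703125]]
cabinet,box,bottle base [[ 0.822  0.34   0.   ]
 [ 0.819  0.075  0.   ]
 [ 0.823 -0.071  0.   ]
 [ 0.827 -0.186  0.   ]
 [ 0.912 -0.001  0.   ]]
[[(0.81, array([ 0.5423, -0.0163,  0.0035]))], [(0.82, array([0.5273, 0.0671, 0.0632]))], [(0.66, array([ 0.6131, -0.0016,  0.0815]))], [(0.72, array([0.5314, 0.081 , 0.2167]))], [(0.83, array([0.6552, 0.0023, 0.2345])), (0.69, array([ 0.5762, -0.0136,  0.0052]))]]
[[(0.56, array([ 0.5421, -0.0149, -0.0007])), (0.42, array([ 0.5755, -0.0117,  0.0052]))], [(0.96, array([0.5273, 0.0675, 0.0646]))], [(0.62, array([ 0.6145, -0.005 ,  0.0809]))], [(0.73, array([0.5279, 0.0815, 0.2146]))], [(0.65, array([0.6563, 0.0024, 0.2372]))]]
```

View pics/crop0.png

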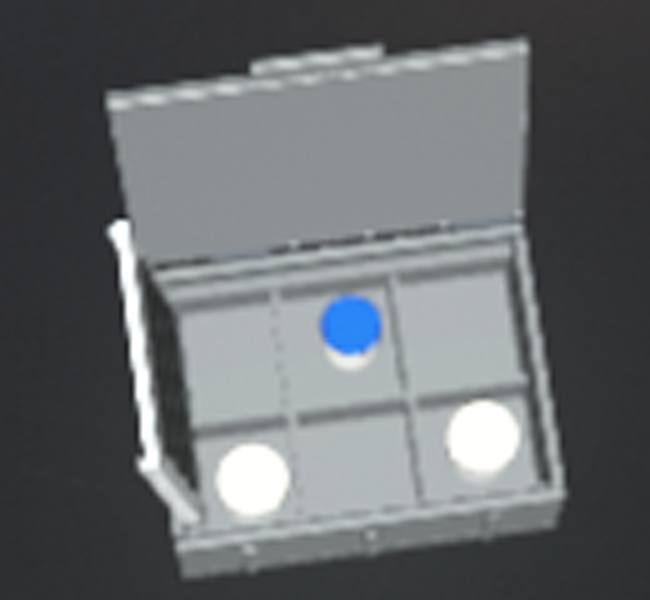

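step_arm([
  {"dx": 4, "dy": 2.5, "turn": -0.05},
  {"dx": 9, "dy": 5.5, "turn": -0.1},
  {"dx": 14, "dy": 9, "turn": -0.16},
  {"dx": 19, "dy": 12, "turn": -0.22},
  {"dx": 24, "dy": 15, "turn": -0.28},
  {"dx": 29, "dy": 18, "turn": -0.34},
  {"dx": 34, "dy": 21.2, "turn": -0.42},
  {"dx": 38, "dy": 24, "turn": -0.42},
], fingers=0)

```text
invalid input
```

```bash
cat >> h.py <<'E'
C=np.array([.5415,-.0155]);YAW=.13
def st():
    s=ctrl.sense();p=np.array(s["tcp_pos"]);c,k=np.cos(YAW),np.sin(YAW);d=p[:2]-C
    print("t",round(s["time"],2),"case mm",np.round([1e3*(c*d[0]+k*d[1]),1e3*(-k*d[0]+c*d[1]),1e3*p[2]],1),"rot",np.round(s["tool_rot"],3),"F",np.round(s["force"],1),"q",np.round(s["joint_pos"],2),s["finger_gap"])
E
python3 -c "
from h import *
st()"
```

```text
t 2.0 case mm [-311.3  588.   231.3] rot [ 3.142 -0.    -0.289] F [-0.3  0.1  0.9] q [ 1.57  0.26  0.11  0.   -1.42 -0.28] 0.08551272317463908
```

step_arm([
  {"dx": 4, "dy": 2.5, "dz": 0, "turn": -0.05},
  {"dx": 9, "dy": 5.5, "dz": 0, "turn": -0.1},
  {"dx": 14, "dy": 9, "dz": 0, "turn": -0.16},
  {"dx": 19, "dy": 12, "dz": 0, "turn": -0.22},
  {"dx": 24, "dy": 15, "dz": 0, "turn": -0.28},
  {"dx": 29, "dy": 18, "dz": 0, "turn": -0.34},
  {"dx": 34, "dy": 21.2, "dz": 0, "turn": -0.42},
  {"dx": 38, "dy": 24, "dz": 0, "turn": -0.42},
], fingers=0, force=20)

```text
time: 3.0
tcp_pos: [0.4537, 0.1871, 0.2315]
tool_rot: [-3.141, -0.0, 0.131]
force: [0.0, -0.1, -0.2]
finger_gap: -0.0
gripper_force: 0.0
```

```bash
python3 -c "
from h import *
st()"
```

```text
t 3.0 case mm [-60.8 212.3 231.5] rot [-3.141 -0.     0.131] F [ 0.  -0.1 -0.2] q [ 0.71  0.14 -0.04  0.   -1.39  0.99] -4.887219840535488e-05
```

step_arm([
  {"dx": 2, "dy": 3, "dz": 2, "turn": 0},
  {"dx": 4, "dy": 6, "dz": 4.5, "turn": 0},
  {"dx": 4, "dy": 7.5, "dz": 4.5, "turn": 0},
  {"dx": 4, "dy": 8.5, "dz": 4.5, "turn": 0},
  {"dx": 4, "dy": 9.5, "dz": 4.5, "turn": 0},
  {"dx": 4, "dy": 10.5, "dz": 4.5, "turn": 0},
  {"dx": 4, "dy": 11.3, "dz": 4.5, "turn": 0},
  {"dx": 4, "dy": 12, "dz": 4.5, "turn": 0},
])

```text
time: 4.0
tcp_pos: [0.508, 0.075, 0.1865]
tool_rot: [-3.141, -0.001, 0.131]
force: [-0.4, 1.5, -0.1]
finger_gap: 0.0001
gripper_force: 0.6
```

```bash
python3 -c "
from h import *
st();im=ctrl.camera('top');st();print(world('top','flap_edge'))
cv2.imwrite('pics/a1.png',im[100:340,200:500,::-1])"
```

```text
t 4.0 case mm [-21.5  94.1 186.5] rot [-3.141e+00 -1.000e-03  1.310e-01] F [-0.4  1.5 -0.1] q [ 0.45  0.2  -0.08 -0.   -1.29  1.25] 0.0001362686108981502
t 4.05 case mm [-21.5  93.4 186.5] rot [ 3.141 -0.     0.131] F [ 0.1 -1.  -0.2] q [ 0.45  0.2  -0.08  0.   -1.29  1.25] -0.00019655550607720876
[]
```

step_arm([
  {"dx": 0, "dy": 1.5, "dz": 0.2, "turn": 0},
  {"dx": 0, "dy": 3, "dz": 0.6, "turn": 0},
  {"dx": 0, "dy": 4.4, "dz": 1.1, "turn": 0},
  {"dx": 0, "dy": 5.7, "dz": 1.8, "turn": 0},
  {"dx": 0, "dy": 7, "dz": 2.7, "turn": 0},
  {"dx": 0, "dy": 8.1, "dz": 3.7, "turn": 0},
  {"dx": 0, "dy": 9, "dz": 4.8, "turn": 0},
  {"dx": 0, "dy": 9.9, "dz": 6.1, "turn": 0},
])

```text
time: 5.1
tcp_pos: [0.5209, -0.0236, 0.1244]
tool_rot: [3.141, 0.0, 0.131]
force: [0.3, 0.6, -0.4]
finger_gap: -0.0001
gripper_force: 0.5
```

```bash
python3 -c "
from h import *
st();im=ctrl.camera('scene');print(world('scene','flap_edge'))
cv2.imwrite('pics/a2.png',im[100:340,200:500,::-1])"
```

```text
t 5.1 case mm [-21.5  -5.3 124.4] rot [3.141 0.    0.131] F [ 0.3  0.6 -0.4] q [ 0.26  0.26 -0.17  0.   -1.15  1.45] -7.892606835037733e-05
[(0.65, array([ 0.5523, -0.0586,  0.1391]))]
```

View pics/a2.png

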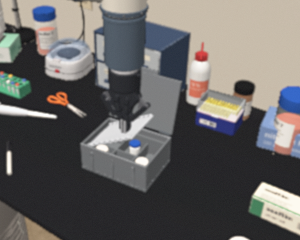

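step_arm([
  {"dx": 0, "dy": 0.8, "dz": 1.2, "turn": 0},
  {"dx": 0, "dy": 1.3, "dz": 2.6, "turn": 0},
  {"dx": 0, "dy": 1.6, "dz": 4.1, "turn": 0},
  {"dx": 0, "dy": 1.7, "dz": 5, "turn": 0},
  {"dx": 0, "dy": 1.7, "dz": 5.3, "turn": 0},
  {"dx": 0, "dy": 1.7, "dz": 5.5, "turn": 0},
  {"dx": 0, "dy": 1.7, "dz": 5.6, "turn": 0},
  {"dx": 0, "dy": 1.7, "dz": 5.7, "turn": 0},
])

```text
time: 6.2
tcp_pos: [0.5232, -0.0397, 0.0685]
tool_rot: [-3.142, -0.001, 0.131]
force: [-1.4, 0.1, 4.7]
finger_gap: 0.0002
gripper_force: 2.3
```

```bash
python3 -c "
from h import *
st()"
```

```text
t 6.2 case mm [-21.3 -21.6  68.5] rot [-3.142e+00 -1.000e-03  1.310e-01] F [-1.4  0.1  4.7] q [ 0.22  0.32 -0.24  0.   -1.01  1.48] 0.00017070261759502965
```

step_arm([
  {"dx": 0, "dy": 0, "dz": 0.05, "turn": 0},
  {"dx": 0, "dy": 0, "dz": 0.1, "turn": 0},
  {"dx": 0, "dy": 0, "dz": 0.15, "turn": 0},
  {"dx": 0, "dy": 0, "dz": 0.2, "turn": 0},
  {"dx": 0, "dy": 0, "dz": 0.2, "turn": 0},
  {"dx": 0, "dy": 0, "dz": 0.2, "turn": 0},
  {"dx": 0, "dy": 0, "dz": 0.2, "turn": 0},
  {"dx": 0, "dy": 0, "dz": 0.2, "turn": 0},
])

```text
time: 7.2
tcp_pos: [0.5233, -0.0397, 0.0683]
tool_rot: [3.141, -0.002, 0.132]
force: [-6.6, 1.1, 14.9]
finger_gap: 0.0001
gripper_force: 7.1
```

step_arm([
  {"dx": 0, "dy": 0, "dz": -2, "turn": 0},
  {"dx": 0, "dy": 0, "dz": -6, "turn": 0},
  {"dx": 0, "dy": 0, "dz": -11, "turn": 0},
  {"dx": 0, "dy": 0, "dz": -16, "turn": 0},
  {"dx": 0, "dy": 0, "dz": -20, "turn": 0},
  {"dx": 0, "dy": -1, "dz": -20, "turn": 0},
  {"dx": 0, "dy": -2, "dz": -20, "turn": 0},
  {"dx": 0, "dy": -2, "dz": -20, "turn": 0},
])

```text
time: 8.2
tcp_pos: [0.5198, -0.0192, 0.2649]
tool_rot: [-3.141, 0.002, 0.132]
force: [-0.0, -0.0, 1.5]
finger_gap: -0.0001
gripper_force: 0.0
```

```bash
python3 -c "
from h import *
st();im=ctrl.camera('scene');print([world('scene',l) for l in('flap_edge','cover_edge','case')])
cv2.imwrite('pics/a3.png',cv2.resize(im[150:300,250:420],None,fx=4,fy=4)[:,:,::-1])"
```

```text
t 8.2 case mm [-22.   -0.9 264.9] rot [-3.141e+00  2.000e-03  1.320e-01] F [-0.  -0.   1.5] q [ 0.26  0.19  0.11 -0.   -1.49  1.44] -6.456276766792753e-05
[[(0.76, array([ 0.5557, -0.0781,  0.0667])), (0.19, array([ 0.6628,  0.3116, -0.0012]))], [(0.64, array([0.6526, 0.0088, 0.2354])), (0.32, array([ 0.4034, -0.3933, -0.0016]))], [(0.69, array([0.6489, 0.0057, 0.2371])), (0.68, array([ 0.5415, -0.0104,  0.0017]))]]
```

View pics/a3.png

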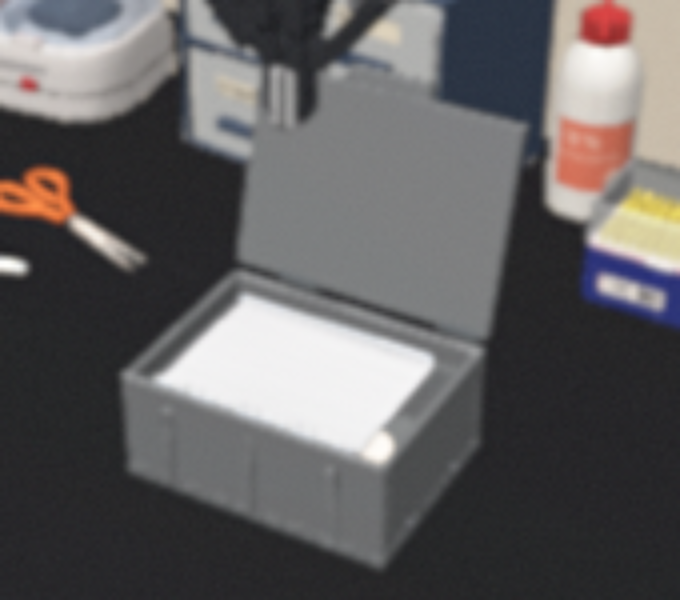

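step_arm([
  {"dx": 2, "dy": 0, "dz": 0, "turn": 0},
  {"dx": 5, "dy": 0, "dz": 0, "turn": 0},
  {"dx": 8, "dy": 0, "dz": 0, "turn": 0},
  {"dx": 11, "dy": 0, "dz": 0, "turn": 0},
  {"dx": 14, "dy": 0, "dz": 0, "turn": 0},
  {"dx": 16.5, "dy": 0, "dz": 0, "turn": 0},
  {"dx": 16.5, "dy": 0, "dz": 0, "turn": 0},
  {"dx": 16.5, "dy": 0, "dz": 0, "turn": 0},
])

```text
time: 9.4
tcp_pos: [0.6837, 0.0013, 0.2661]
tool_rot: [3.141, 0.001, 0.131]
force: [-0.3, -0.2, -0.6]
finger_gap: -0.0001
gripper_force: 0.0
```

```bash
python3 -c "
from h import *
st();ctrl.camera('scene');print([world('scene',l) for l in('cover_edge',)])"
```

```text
t 9.4 case mm [143.2  -1.8 266.1] rot [3.141e+00 1.000e-03 1.310e-01] F [-0.3 -0.2 -0.6] q [ 0.23  0.54  0.62  0.   -1.65  1.47] -9.215593202136109e-05
[[(0.74, array([0.6521, 0.0035, 0.2325])), (0.41, array([ 0.5308,  0.3967, -0.0009]))]]
```

step_arm([
  {"dx": 0, "dy": 0, "dz": 2.5, "turn": 0},
  {"dx": 0, "dy": 0, "dz": 5.5, "turn": 0},
  {"dx": 0, "dy": 0, "dz": 5.7, "turn": 0},
  {"dx": -1.2, "dy": 0, "dz": 5.7, "turn": 0},
  {"dx": -2.2, "dy": 0, "dz": 5.7, "turn": 0},
  {"dx": -3.4, "dy": 0, "dz": 5.7, "turn": 0},
  {"dx": -4.8, "dy": 0, "dz": 5.7, "turn": 0},
  {"dx": -6.3, "dy": 0, "dz": 5.7, "turn": 0},
])

```text
time: 10.5
tcp_pos: [0.6221, -0.0066, 0.2114]
tool_rot: [3.141, -0.004, 0.131]
force: [1.0, -0.0, 1.1]
finger_gap: -0.0002
gripper_force: 0.9
```

```bash
python3 -c "
from h import *
st();ctrl.camera('scene');print([world('scene',l) for l in('cover_edge',)])"
```

```text
t 10.5 case mm [ 81.   -1.6 211.4] rot [ 3.141 -0.004  0.131] F [ 1.  -0.   1.1] q [ 0.24  0.4   0.27  0.   -1.43  1.46] -0.00022846708562961055
[[(0.91, array([0.6021, 0.0031, 0.2395])), (0.48, array([ 0.5383, -0.0132,  0.0036]))]]
```

step_arm([
  {"dx": -1.6, "dy": 0, "dz": 0.3, "turn": 0},
  {"dx": -3.1, "dy": 0, "dz": 0.6, "turn": 0},
  {"dx": -4.6, "dy": 0, "dz": 1.1, "turn": 0},
  {"dx": -6, "dy": 0, "dz": 1.8, "turn": 0},
  {"dx": -7.3, "dy": 0, "dz": 2.7, "turn": 0},
  {"dx": -8.5, "dy": 0, "dz": 3.7, "turn": 0},
  {"dx": -9.5, "dy": 0, "dz": 4.9, "turn": 0},
  {"dx": -10.4, "dy": 0, "dz": 6.2, "turn": 0},
])

```text
time: 11.6
tcp_pos: [0.519, -0.0202, 0.1481]
tool_rot: [3.141, -0.002, 0.131]
force: [1.2, 1.8, 0.7]
finger_gap: -0.0001
gripper_force: 0.6
```

```bash
python3 -c "
from h import *
st();ctrl.camera('scene');print([world('scene',l) for l in('cover_edge',)])"
```

```text
t 11.6 case mm [-22.9  -1.7 148.1] rot [ 3.141e+00 -2.000e-03  1.310e-01] F [1.2 1.8 0.7] q [ 0.26  0.24 -0.13  0.   -1.2   1.44] -9.105993613918067e-05
[[(0.59, array([ 0.4779, -0.0145,  0.1626]))]]
```

step_arm([
  {"dx": -0.7, "dy": 0, "dz": 1.4, "turn": 0},
  {"dx": -1.2, "dy": 0, "dz": 2.9, "turn": 0},
  {"dx": -1.6, "dy": 0, "dz": 4.4, "turn": 0},
  {"dx": -1.7, "dy": 0, "dz": 5.2, "turn": 0},
  {"dx": -1.7, "dy": 0, "dz": 5.6, "turn": 0},
  {"dx": -1.7, "dy": 0, "dz": 5.8, "turn": 0},
  {"dx": -1.7, "dy": 0, "dz": 5.9, "turn": 0},
  {"dx": -1.7, "dy": 0, "dz": 6, "turn": 0},
])

```text
time: 12.7
tcp_pos: [0.5018, -0.0225, 0.088]
tool_rot: [3.141, -0.0, 0.131]
force: [-4.4, 0.2, 9.6]
finger_gap: 0.0002
gripper_force: 4.7
```

Against the stop; press slightly more.

step_arm([
  {"dx": 0, "dy": 0, "dz": 0.1, "turn": 0},
  {"dx": 0, "dy": 0, "dz": 0.15, "turn": 0},
  {"dx": 0, "dy": 0, "dz": 0.2, "turn": 0},
  {"dx": 0, "dy": 0, "dz": 0.2, "turn": 0},
  {"dx": 0, "dy": 0, "dz": 0.2, "turn": 0},
  {"dx": 0, "dy": 0, "dz": 0.2, "turn": 0},
  {"dx": 0, "dy": 0, "dz": 0.2, "turn": 0},
  {"dx": 0, "dy": 0, "dz": 0.2, "turn": 0},
])

```text
time: 13.7
tcp_pos: [0.5019, -0.0226, 0.0878]
tool_rot: [3.141, -0.002, 0.132]
force: [-8.9, 1.7, 17.8]
finger_gap: 0.0002
gripper_force: 9.0
```

step_arm([
  {"dx": 0, "dy": 0, "dz": -1, "turn": 0},
  {"dx": 0, "dy": 0, "dz": -4, "turn": 0},
  {"dx": 0, "dy": 0, "dz": -8, "turn": 0},
  {"dx": 0, "dy": 0, "dz": -12, "turn": 0},
  {"dx": 0, "dy": -3, "dz": -15, "turn": 0},
  {"dx": 0, "dy": -7, "dz": -15, "turn": 0},
  {"dx": 0, "dy": -11, "dz": -15, "turn": 0},
  {"dx": 0, "dy": -14, "dz": -15, "turn": 0},
])

```text
time: 14.7
tcp_pos: [0.4831, 0.1179, 0.2355]
tool_rot: [-3.141, -0.0, 0.132]
force: [0.3, 0.2, -1.3]
finger_gap: -0.0001
gripper_force: 0.0
```

```bash
python3 -c "
from h import *
st();im=ctrl.camera('scene');print([world('scene',l) for l in('cover_edge','pipette','scissors','marker','film_box','jar')])
cv2.imwrite('pics/a4.png',im[:,:,::-1])"
```

```text
t 14.7 case mm [-40.7 139.8 235.5] rot [-3.141 -0.     0.132] F [ 0.3  0.2 -1.3] q [ 0.55  0.15 -0.02 -0.   -1.41  1.15] -0.0001224628403072542
[[(0.88, array([ 0.4552, -0.017 ,  0.0857]))], [(0.91, array([ 0.5328,  0.3945, -0.0011]))], [(0.51, array([ 6.619e-01,  3.115e-01, -6.000e-04]))], [(0.51, array([ 3.696e-01,  2.535e-01, -1.000e-04]))], [(0.97, array([ 0.607 , -0.4162,  0.003 ]))], [(0.79, array([ 4.041e-01, -3.937e-01,  4.000e-04]))]]
```

View pics/a4.png

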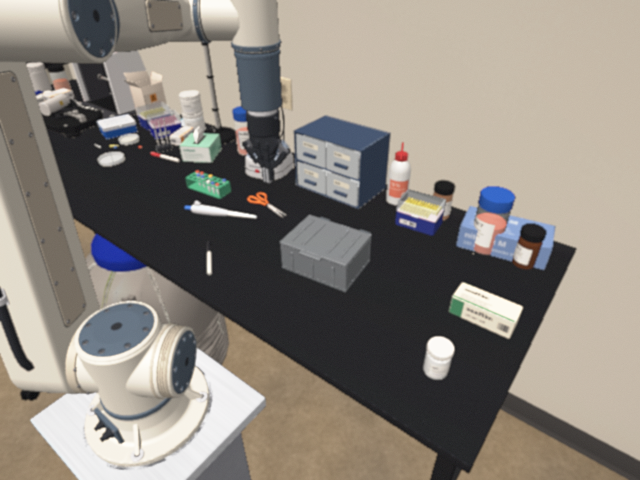

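The cover is flat on the case around pixel (325, 250), the bystanders haven't moved and the arm is clear, so I'm handing it in.

```bash
python3 -c "
from station import ctrl
print(ctrl.finish_job())"
```

```text
the job is handed in; nothing more can be done
None
```

The job is handed in at about 15 s of the 61 s limit: the flap was pushed down flat first, then the cover fully shut over it, both pressed to their stops, with the other things on the bench unmoved and the arm clear of everything (no verdict was returned).

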